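# Free the carton lane with a wedge and load it

### The job

The little sloped roller lane is still barred by a spring clip on the rod beside it. Pick up the hand wedge and slide it down along the top of the rod, under the clip's sprung leaf, so that the leaf lifts and the clip is eased down off the rod's lower end into the catch tray; lay the wedge back on the worktop. Then set the slide carton lengthwise on the rollers at the top of the lane and let it run down to the end stop, leaving the other things where they are.

Things in the scene. Friction and masses are not known exactly. Their poses are not given: they have to be found in the camera images.
- lane: Fixed grey and aluminium lane stand. Origin on the worktop below the low end; own x level, pointing up the lane (away from the robot at yaw 0), y left, z up. Lane and rod rise at 25 degrees toward +x. (s, w, n) = up the slope, along y, square to the slope above the roller tops: x = s cos25 - n sin25, y = w, z = 0.045 + s sin25 + n cos25 (m).
- rod_low (a point): Middle of the top face of the flat-topped steel rod at its free lower end (s 0.015, w +0.048, n 0.024). The rod, beside the lane and parallel to it, is 18 mm wide, 10 mm thick (7 mm in its last 20 mm), 155 mm long. The way above its top face is free. Axes as lane.
- rod_high (a point): Middle of the rod's top face at its upper end (s 0.170). The rod is carried from below by a post at s 0.128 to 0.168. Two small ears on its sides (s 0.118 to 0.124, flush with its top, 5 mm out) catch the clip's teeth. Axes as lane.
- lane_load (a point): Middle of the loading part, on the roller tops (s 0.225, w 0, n 0): free rollers 49 mm wide, no walls standing above them, up to s 0.277. Below it a funnel (s 0.206, 52 mm wide, to s 0.176) leads between guide walls 36 mm apart, 12 mm high above the rollers. Axes as lane.
- lane_home (a point): Where the carton's centre is when it lies on the rollers against the end stop (s 0.0905, w 0, n 0.0135). The stop's face is at s 0.050. The white rollers turn freely, so the carton runs down by itself. Axes as lane.
- tray_mid (a point): Middle of the floor of the open catch tray under the rod's lower end, 4 mm above the worktop. Inside it measures 119 mm along x and 144 mm along y; rim 22 mm high. Axes as lane.
- clip_mid (a point): Centre of the loose steel clip's sleeve, 6 mm under the rod's top face. Sleeve 30 mm along the rod (starts at s 0.070 to 0.100), 25 wide, 16 high, round the rod with 1 mm side play. Its finger reaches 37 mm across the lane, 14 to 22 mm above the rollers, barring it. A wedge pushed on after lifting the leaf meets the sleeve's upper edge and drives the clip down off the rod (3 to 20 N). 57 g.
- leaf_lip (a point): On the leaf's upturned lip. The leaf runs from the sleeve 28 mm up the slope, 3 mm above the rod, to two teeth (20 mm apart) hooked 4.5 mm down behind the rod's ears, which stop the clip sliding down. The lip, 20 mm wide, rises from 3 mm above the rod's top at s 0.127 to 14 mm at s 0.144: the mouth for the wedge.
- leaf (a joint): Lift of the leaf about its hinge on the sleeve (rad): 0 = down, teeth hooked; about 0.16 frees the teeth. It springs back; a lift of 0.2 takes about 2.5 N at the teeth. The wedge driven in as far as the sleeve lifts it to about 0.25.
- wedge_mid (a point): Centre of the grey handle block of the hand wedge, 20 mm above its flat underside. Handle 55 mm long (own x -25 to +30 mm), 20 wide (y), 40 high. The steel blade points along own -x: 10 mm wide, flat underside, its top rising from 2.5 mm thick at the tip (75 mm from the handle's centre) to 17 mm at the handle. z up. 90 g.
- wedge_tip (a point): Middle of the blade's tip at its underside: 75 mm along own -x from the handle's centre and 20 mm below it.
- carton_mid (a point): Centre of the loose slide carton, a closed white and blue card box 31 x 81 x 27 mm (own x, y, z; the long side is y), lying flat; 13.5 mm above its underside. About 0.14 kg.
- timer: Pale bench timer 56 x 64 x 19 mm, a bystander to leave alone; origin under its middle.
- petri: Petri dish 60 mm across, 16 mm high, a bystander to leave alone; origin under its middle.
- pen: Black marker pen 132 mm long, a bystander to leave alone; origin under its middle.
There are look-alikes about, which are no part of the job. Leave any orange or yellow look-alike of the part that bears carton_mid alone.

How it is judged:
By the outcome, as a careful person would: the job done as asked, in the order asked, and still so for the second after the job is handed in, with the robot touching nothing.
It also fails if it takes over 72 s, if anything falls off the work surface, if the arm or the gripper's body presses on something with over 40 N, if the wrist force passes 120 N, or if a joint passes its speed limit or range.

### The arm

A 6-joint arm with a two-finger parallel gripper is mounted at the origin on a cart in front of the work surface, level with it; the furniture and walls round the work are solid. World frame = base frame: x ahead of the robot, y to its left, z up, the work surface at z = 0. Lengths are in m, angles in rad, forces in N, time in s.
With the tool pointing down it reaches from about 0.275 to 1 m from the base axis. Payload 8.4 kg.
Tool frame: the origin (TCP) lies where the fingers leave the gripper's body, on its centre line; the fingertips stand 73 mm ahead of it and the grasp point (between the pads) lies 54 mm ahead of it; z points along the fingers, y is the line along which they close (so a half turn about z gives the same grasp; the last joint's range is limited). The gripper opens to 85 mm and grips with 20 to 120 N. Pads are 22 mm wide; open, the fingers measure 114 mm over their backs; the gripper's body (76 mm by 85 mm) begins 54 mm behind the grasp point. The pads swing forward as they close: fully open they stand 13 mm farther back than shut.
Start: joints at [-1.307, 0.353, 1.633, -0, 1.155, -0.002], TCP at [0.164, -0.603, 0.304] pointing down, gripper open.
Joint ranges: [-2.63, 2.63], [-0.92, 2.1], [0.06, 2.66], [-1.3, 4.44], [0, 2.69], [-3.02, 3.02]. Speed limits (rad/s): [2.22, 2.22, 2.79, 3.14, 3.14, 3.14].

### API

Orientations are given as a unit quaternion [x, y, z, w].
In Python, from plant import monitor, read_camera, camera_info, job gives the robot as it stands.
- The arm moves only by the tool drive_tool, never from a script. Its argument "deltas" is a list of rows, each a list of 3 entries, a list of its own where there are three numbers: the shift along the tool's x, y, z in m, then the turn about the tool's z in degrees, then the opening, from -1 (shut) to 1 (fully open). In form: [[[dx, dy, dz], turn, hand], ...]. A call has 1 to 10 rows; each row is the pose to reach, as a shift and turn from the pose commanded when the call began, along the tool's axes at that moment; what a row does not reach only later rows make up. A row lasts 1/12 s, in which the tool goes at most 41.7 mm and 7.16 degrees, less where a joint would pass 70% of its speed; a pose out of reach is approached as far as the arm can. A call with a gripper value outside its range is refused whole. The fingers move at their own pace and stop on an object; "force" is the grip in N (left out, the last holds). Time passes only in rows, so rows that repeat a pose let the fingers close. It gives the time, the measured TCP pose, the force, the opening and the grip force at its end, in the units of the state.
- monitor.get_obs(): the state, without advancing time (a new reading comes with each control period).
- read_camera(name): name is "scene" or "side" or "wrist"; returns (picture, depth): 420x560x3 uint8, red, green, blue; 420x560 float32, m along the optical axis (not along the pixel's ray), 0 where there is no reading.
- camera_info(name): a dict with "mtx" (3x3 intrinsics, pixels), "rvec" (rotation vector, rad) and "tvec" (3), from world to camera coordinates, as OpenCV has them. Camera axes: x right, y down, z forward; pixel columns grow to the right and rows downward; lengths in m; the calibration is good to about 2 mm. A picture is of the moment at which its call begins: read the wrist's pose just before it. camera_info takes no time and is no camera call; for the wrist camera it gives the pose at the moment of the call.
- job.close_job(): hands the job in; it is judged then, once.
The state is a dict: "time_s": time; "qpos": joint angles; "dq": joint speeds; "joint_torque": joint torques, N m; "tool_pos": TCP position; "eef_rot": TCP orientation; "contact_force": force on the tool from outside, world axes, zero at the start; "ft_torque": the same for the moment, N m; "finger_gap": finger opening in m; "gripper_force": force on a finger pad.
Only numpy, scipy, OpenCV 4.12 (cv2) and the standard library are available. Lean on these libraries where they do the work, as an engineer would, in place of code of your own. Each camera call takes 0.05 s, during which the arm holds its last target. There are 200 camera calls.

## Working session

There is one attempt and no reset: what is moved stays moved. The work goes in short steps, Python scripts to look and compute and a tool call to move; the robot and the scene stay as the last step left them, time stands still between calls to the robot, and variables do not carry over. Pictures are saved under pics/ and viewed, at most 10 in all, crops included, and the job is handed in when it is done.

Besides the shell and the picture viewer there is one more tool, called after "Call:" as a command line: name --argument value ..., lists and objects as JSON in quotes. drive_tool: Moves the arm, as the interface text tells. Its arguments: {"type":"object","properties":{"deltas":{"type":"array","items":{"type":"array"}},"force":{"type":"number"}},"required":["deltas"]}

```bash
mkdir -p pics; ls; python3 - <<'E'
from plant import monitor, read_camera, camera_info
import cv2,numpy as np
o=monitor.get_obs(); print({k:np.round(v,3).tolist() for k,v in o.items()})
for n in("scene","side"):
    p,d=read_camera(n); c=camera_info(n); print(n,{k:np.round(v,3).tolist() for k,v in c.items()})
    cv2.imwrite(f"pics/{n}0.png",p[:,:,::-1]); np.savez(f"{n}0.npz",p=p,d=d,**c)
E
```

```text
pics
{'time_s': 0.0, 'qpos': [-1.307, 0.354, 1.634, 0.0, 1.155, -0.002], 'dq': [-0.0, 0.0, 0.0, -0.0, 0.0, 0.0], 'joint_torque': [0.003, -60.524, -34.206, 0.0, 0.009, 0.0], 'tool_pos': [0.164, -0.603, 0.303], 'eef_rot': [0.991, 0.132, -0.0, -0.001], 'contact_force': [-0.289, 0.016, 0.127], 'ft_torque': [0.018, -0.006, -0.025], 'gripper_force': 0.0, 'finger_gap': 0.085}
scene {'mtx': [[445.41, 0.0, 276.254], [0.0, 445.41, 207.461], [0.0, 0.0, 1.0]], 'rvec': [1.177, -1.958, 1.225], 'tvec': [0.228, 0.317, 1.097]}
side {'mtx': [[467.368, 0.0, 285.937], [0.0, 467.368, 210.267], [0.0, 0.0, 1.0]], 'rvec': [0.15, -2.982, 0.859], 'tvec': [0.524, 0.161, 1.312]}
```

View pics/scene0.png

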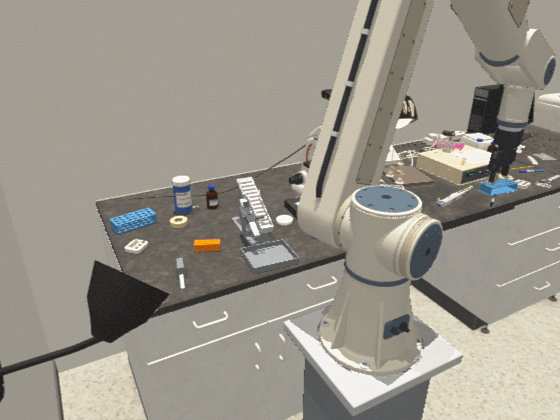

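View pics/side0.png

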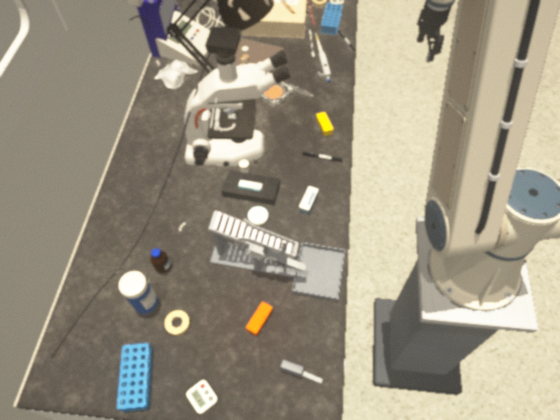

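The side view shows the lane at (255,235), the tray at (320,270) and the wedge at (300,372) with its blade to the lower right. The candidates for the carton are white/blue at (309,199), white on black at (250,186), orange at (259,318) and yellow at (325,123). The one at (309,199) fits because it is white, lies alone and is the right size. I'll confirm with a crop and take measurements.

```bash
cat > h.py <<'E'
import cv2,numpy as np
from plant import monitor, read_camera, camera_info
from scipy.spatial.transform import Rotation as R
def load(f): return dict(np.load(f))
def snap(n,f=None):
    c=camera_info(n); p,d=read_camera(n); 
    if f: cv2.imwrite(f"pics/{f}.png",p[:,:,::-1])
    return dict(p=p,d=d,**c)
def cam(c):
    Rm=cv2.Rodrigues(np.array(c['rvec'],float))[0]; return Rm,np.array(c['tvec'],float).ravel()
def cloud(c):
    Rm,t=cam(c); K=np.array(c['mtx']); h,w=c['d'].shape
    v,u=np.mgrid[:h,:w]; d=c['d']
    P=np.stack([(u-K[0,2])/K[0,0]*d,(v-K[1,2])/K[1,1]*d,d],-1)
    return (P-t)@Rm   # world
def ray(c,u,v,z):
    Rm,t=cam(c); K=np.array(c['mtx']); o=-Rm.T@t
    r=Rm.T@np.array([(u-K[0,2])/K[0,0],(v-K[1,2])/K[1,1],1]); return o+r*(z-o[2])/r[2]
def proj(c,P):
    return cv2.projectPoints(np.array(P,float).reshape(-1,3),np.array(c['rvec'],float),np.array(c['tvec'],float),np.array(c['mtx']),None)[0].reshape(-1,2)
E
python3 - <<'E'
from h import *
s=load('side0.npz'); W=cloud(s)
for n,(u,v) in dict(carton=(309,199),box=(250,186),wedge=(292,368),tip=(321,380),lane=(255,235),tray=(320,270),orange=(259,318),timer=(202,396),petri=(258,215),trayA=(343,247),trayB=(342,296),trayC=(296,245),trayD=(294,293)).items():
    print(n,np.round(W[v,u],3),np.round(ray(s,u,v,0.01),3))
cv2.imwrite('pics/c0.png',cv2.resize(s['p'][130:400,190:370,::-1],None,fx=2.2,fy=2.2,interpolation=cv2.INTER_CUBIC)) 
E
```

```text
carton [ 0.474 -0.165  0.032] [ 0.475 -0.179  0.01 ]
box [ 0.657 -0.194  0.033] [ 0.661 -0.21   0.01 ]
wedge [0.478 0.334 0.042] [0.478 0.327 0.01 ]
tip [0.405 0.346 0.002] [0.405 0.348 0.01 ]
lane [0.607 0.018 0.112] [ 0.622 -0.038  0.01 ]
tray [0.426 0.051 0.003] [0.426 0.054 0.01 ]
orange [0.575 0.213 0.027] [0.577 0.208 0.01 ]
timer [0.687 0.415 0.016] [0.688 0.414 0.01 ]
petri [ 0.621 -0.102  0.019] [ 0.622 -0.107  0.01 ]
trayA [ 0.365 -0.029  0.001] [ 0.365 -0.024  0.01 ]
trayB [0.362 0.122 0.004] [0.362 0.125 0.01 ]
trayC [0.497 0.018 0.077] [ 0.5   -0.017  0.01 ]
trayD [0.492 0.127 0.004] [0.492 0.129 0.01 ]
```

View pics/c0.png

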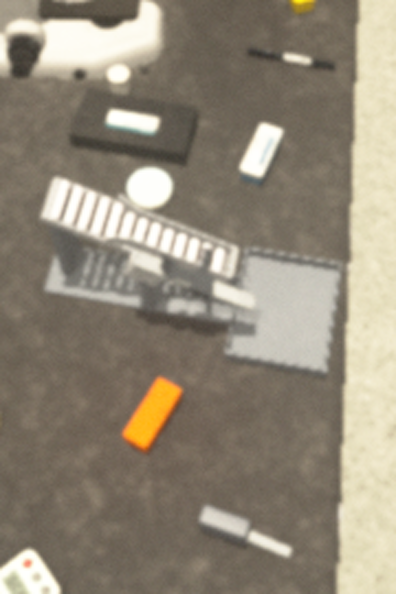

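The crop confirms it: the carton is the lone white box with a blue side at side pixel (309,199). The other white item sits on a black case. Next I'll take a lane estimate and a helper for planning moves.

```bash
cat >> h.py <<'E'
def to(x,y,z,yaw=None):
    """tool deltas to bring TCP to x,y,z with tool-x yaw (deg)"""
    o=monitor.get_obs(); T=R.from_quat(o['eef_rot']).as_matrix(); 
    d=T.T@(np.array([x,y,z])-o['tool_pos']); psi=np.degrees(np.arctan2(T[1,0],T[0,0]))
    turn=None if yaw is None else -((yaw-psi+90)%180-90)
    print('to',np.round([x,y,z],3),'delta',np.round(d,4),'psi',round(psi,1),'turn',None if turn is None else round(turn,1),'t',round(o['time_s'],2),'q6',round(o['qpos'][5],2))
E
python3 - <<'E'
from h import *
c=camera_info('wrist'); Rm,t=cam(c); o=monitor.get_obs(); T=R.from_quat(o['eef_rot']).as_matrix()
print('cam in tool',np.round(T.T@(-Rm.T@t-o['tool_pos']),3),'cam z in tool',np.round(T.T@Rm[2],3),'cam x',np.round(T.T@Rm[0],3),np.round(c['mtx'],0).tolist())
s=load('side0.npz'); W=cloud(s); p=s['p'].astype(int)
# white rollers
m=(p.min(2)>195)&(W[...,2]>.06)&(W[...,0]>.45)&(W[...,0]<.85)&(abs(W[...,1]+.0)<.12)
P=W[m]; print(len(P),P.min(0),P.max(0)); 
z=P[:,2]; A=np.c_[P[:,:2],np.ones(len(P))]; co=np.linalg.lstsq(A,z,rcond=None)[0]; print('plane',co,'slope',np.degrees(np.arctan(np.hypot(*co[:2]))),'yaw',np.degrees(np.arctan2(co[1],co[0])))
(cx,cy),(w,h),a=cv2.minAreaRect(P[:,:2].astype(np.float32)); print(cx,cy,w,h,a)
# wedge
m=(W[...,2]>.012)&(W[...,2]<.06)&(np.hypot(W[...,0]-.46,W[...,1]-.335)<.1); P=W[m];print(len(P),cv2.minAreaRect(P[:,:2].astype(np.float32)),P[:,2].max())
m=(W[...,2]>.015)&(W[...,2]<.06)&(np.hypot(W[...,0]-.474,W[...,1]+.165)<.06); P=W[m];print('carton',len(P),cv2.minAreaRect(P[:,:2].astype(np.float32)),np.median(P[:,2]))
to(.50,.03,.42,0)
E
```

```text
cam in tool [ 0.068  0.    -0.07 ] cam z in tool [-0.271 -0.002  0.962] cam x [0.    1.    0.002] [[290.0, 0.0, 279.0], [0.0, 290.0, 215.0], [0.0, 0.0, 1.0]]
989 [ 0.46998608 -0.01769104  0.06411998] [0.7202104  0.08614613 0.16544422]
plane [ 0.44347544  0.28740365 -0.15987443] slope 27.85471776346583 yaw 32.94610970317661
0.5935699343681335 0.03675456345081329 0.07918310165405273 0.2587427496910095 81.69215393066406
279 ((0.46649080514907837, 0.3346182107925415), (0.020946241915225983, 0.0831504687666893), 76.20214080810547) 0.04705998240648842
carton 265 ((0.47753778100013733, -0.17181333899497986), (0.08650727570056915, 0.03225896880030632), 72.72834014892578) 0.027373762717926943
to [0.5  0.03 0.42] delta [ 0.4903 -0.5224 -0.1161] psi 15.2 turn 15.2 t 0.1 q6 -0.0
```

Call:
drive_tool --deltas '[[[0,0,-0.04],0,1],[[0,-0.04,-0.08],0,1],[[0.02,-0.08,-0.1],0,1],[[0.04,-0.12,-0.116],0,1],[[0.06,-0.16,-0.116],0,1],[[0.085,-0.195,-0.116],3,1],[[0.11,-0.23,-0.116],6,1],[[0.135,-0.265,-0.116],9,1],[[0.16,-0.3,-0.116],12,1],[[0.185,-0.33,-0.116],15.2,1]]'

```text
time_s: 0.93
tool_pos: [0.2441, -0.262, 0.4197]
eef_rot: [1.0, -0.002, 0.0, 0.0]
contact_force: [1.2, -0.1, 0.9]
finger_gap: 0.0853
gripper_force: 0.0
```

```bash
python3 - <<'E'
from h import *
to(.60,.03,.42,0)
E
```

```text
to [0.6  0.03 0.42] delta [ 3.550e-01 -2.931e-01 -3.000e-04] psi -0.2 turn -0.2 t 0.93 q6 0.75
```

Call:
drive_tool --deltas '[[[0.03,-0.025,0],0,1],[[0.06,-0.05,0],0,1],[[0.09,-0.075,0],0,1],[[0.12,-0.1,0],0,1],[[0.15,-0.125,0],0,1],[[0.18,-0.15,0],0,1],[[0.21,-0.175,0],0,1],[[0.24,-0.2,0],0,1],[[0.27,-0.225,0],0,1],[[0.3,-0.245,0],0,1]]'

```text
time_s: 1.77
tool_pos: [0.5454, -0.0166, 0.4194]
eef_rot: [1.0, 0.001, -0.0, -0.0]
contact_force: [0.1, -0.7, 0.2]
finger_gap: 0.0856
gripper_force: 0.0
```

Call:
drive_tool --deltas '[[[0.025,-0.025,0],0,1],[[0.05,-0.04,0],0,1],[[0.05,-0.04,0],0,1]]'

```text
time_s: 2.02
tool_pos: [0.5975, 0.0241, 0.4186]
eef_rot: [1.0, 0.002, 0.0, -0.001]
contact_force: [-1.0, 0.1, -0.4]
finger_gap: 0.0854
gripper_force: 0.0
```

```bash
python3 - <<'E'
from h import *
w=snap('wrist','w1'); np.savez('w1.npz',**w); W=cloud(w)
print(monitor.get_obs()['tool_pos'],(w['d']>0).mean())
E
```

```text
[0.59562219 0.02272269 0.41861305] 0.9960119047619047
```

View pics/w1.png

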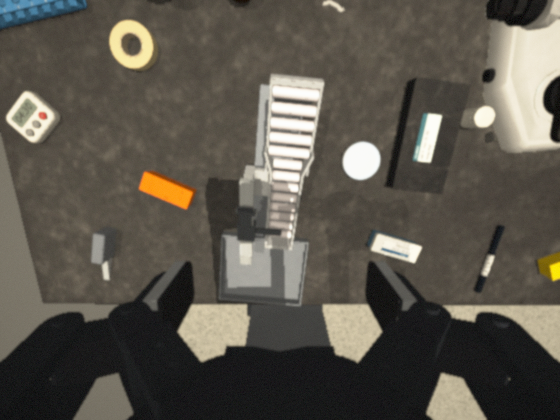

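The wrist view shows the lane with its loading rollers at (270–322, 80–155), the rod and clip at (248,170–260), the wedge at (100,255), the carton at (395,247), the petri dish, the timer and the orange look-alike.

```bash
python3 - <<'E'
from h import *
w=load('w1.npz'); W=cloud(w); p=w['p'].astype(int)
roi=np.zeros(p.shape[:2],bool); roi[78:160,255:330]=1
m=roi&(W[...,2]>.09)
P=W[m]; co=np.linalg.lstsq(np.c_[P[:,:2],np.ones(len(P))],P[:,2],rcond=None)[0]
print(len(P),'plane',co,np.degrees(np.arctan(np.hypot(*co[:2]))),np.degrees(np.arctan2(co[1],co[0])))
for v in range(76,160,6):
    r=np.where(m[v]&(p[v].min(1)>150))[0]
    if len(r)>5: print(v,r[0],r[-1],np.round(W[v,r[0]],3),np.round(W[v,r[-1]],3), 'mid',np.round((W[v,r[0]]+W[v,r[-1]])/2,4))
for n,(u,v) in dict(a=(222,236),b=(308,243),c=(304,305),d=(220,300)).items(): print(n,np.round(ray(w,u,v,.022),3))
# rod / clip line
for v in range(160,270,8):
    print(v,[ (u,p[v,u].sum()//3,np.round(W[v,u],3).tolist()) for u in range(238,266,6)])
E
```

```text
3507 plane [ 0.2974948   0.11227086 -0.05562331] 17.639347022219845 20.675886540482804
82 270 323 [0.717 0.035 0.16 ] [ 0.717 -0.021  0.161] mid [0.7167 0.0071 0.1605]
88 262 322 [0.665 0.024 0.489] [ 0.711 -0.02   0.159] mid [0.6881 0.002  0.3239]
94 270 321 [0.705 0.035 0.157] [ 0.705 -0.019  0.158] mid [0.7055 0.0077 0.1571]
100 269 320 [0.7   0.036 0.151] [ 0.7   -0.019  0.155] mid [0.6999 0.0086 0.153 ]
106 269 319 [0.694 0.036 0.149] [ 0.694 -0.018  0.153] mid [0.694  0.009  0.1511]
112 268 318 [0.688 0.037 0.147] [ 0.688 -0.018  0.152] mid [0.6879 0.0099 0.1494]
118 268 317 [0.682 0.038 0.145] [ 0.682 -0.017  0.147] mid [0.6818 0.0101 0.1457]
124 268 316 [0.675 0.038 0.142] [ 0.676 -0.017  0.142] mid [0.6754 0.0104 0.1424]
130 267 315 [0.669 0.039 0.137] [ 0.669 -0.016  0.141] mid [0.6689 0.0114 0.139 ]
136 267 314 [0.662 0.039 0.135] [ 0.662 -0.016  0.138] mid [0.6622 0.0118 0.1362]
142 267 313 [0.655 0.04  0.131] [ 0.655 -0.015  0.133] mid [0.6552 0.0122 0.1324]
148 266 312 [0.648 0.041 0.134] [ 0.648 -0.014  0.132] mid [0.6483 0.0131 0.1328]
154 264 309 [0.642 0.043 0.141] 
[... 2616 characters left out ...]
.054, 0.021])]
248 [(238, np.int64(173), [0.467, 0.099, 0.004]), (244, np.int64(217), [0.501, 0.077, 0.088]), (250, np.int64(213), [0.502, 0.068, 0.089]), (256, np.int64(145), [0.467, 0.066, 0.004]), (262, np.int64(143), [0.467, 0.056, 0.004])]
256 [(238, np.int64(170), [0.451, 0.099, 0.004]), (244, np.int64(210), [0.485, 0.078, 0.082]), (250, np.int64(204), [0.486, 0.069, 0.082]), (256, np.int64(165), [0.452, 0.067, 0.004]), (262, np.int64(167), [0.452, 0.056, 0.005])]
264 [(238, np.int64(165), [0.436, 0.1, 0.005]), (244, np.int64(190), [0.468, 0.08, 0.074]), (250, np.int64(182), [0.469, 0.07, 0.075]), (256, np.int64(166), [0.436, 0.067, 0.006]), (262, np.int64(167), [0.436, 0.056, 0.005])]
```

```bash
python3 - <<'E'
from h import *
w=load('w1.npz'); W=cloud(w); p=w['p'].astype(int)
def roi(u0,u1,v0,v1):
    r=np.zeros(p.shape[:2],bool); r[v0:v1,u0:u1]=1; return r
m=roi(80,125,220,290)&(W[...,2]>.032)&(W[...,2]<.06); P=W[m]; print('handle',len(P),cv2.minAreaRect(P[:,:2].astype(np.float32)),np.median(P[:,2]))
m=roi(80,125,255,290)&(p.min(2)>150); v,u=np.where(m); print('blade px',u.min(),u.max(),v.min(),v.max()); i=v.argmax(); print('tip',np.round(ray(w,u[v>=v.max()-1].mean(),v.max(),.002),4))
m=roi(360,430,225,270)&(W[...,2]>.018)&(W[...,2]<.06); P=W[m]; print('carton',len(P),cv2.minAreaRect(P[:,:2].astype(np.float32)),np.median(P[:,2]))
to(.478,.333,.2,-10)
E
```

```text
handle 443 ((0.47858718037605286, 0.3270394504070282), (0.02005821466445923, 0.05490727350115776), 76.40267944335938) 0.04025852182635888
blade px 93 108 255 279
tip [0.4028 0.3471 0.002 ]
carton 891 ((0.4763553738594055, -0.1747593730688095), (0.0818667858839035, 0.031705342233181), 73.24846649169922) 0.02763047886013637
to [0.478 0.333 0.2  ] delta [-0.1165 -0.3106  0.2188] psi 0.2 turn 10.2 t 2.07 q6 1.6
```

The wedge handle is at (0.476, 0.328) with yaw −13.6°. I'm going over it now.

Call:
drive_tool --deltas '[[[-0.01,-0.03,0.0],2,1],[[-0.025,-0.065,0.01],4,1],[[-0.04,-0.1,0.03],6,1],[[-0.055,-0.135,0.06],8,1],[[-0.07,-0.17,0.09],10,1],[[-0.085,-0.205,0.12],12,1],[[-0.1,-0.24,0.15],13.8,1],[[-0.115,-0.275,0.175],13.8,1],[[-0.1265,-0.307,0.195],13.8,1],[[-0.1265,-0.307,0.22],13.8,1]]'

```text
time_s: 2.9
tool_pos: [0.4683, 0.3269, 0.2067]
eef_rot: [0.993, -0.12, 0.001, -0.001]
contact_force: [1.7, 0.4, 0.1]
finger_gap: 0.0854
gripper_force: 0.0
```

```bash
python3 - <<'E'
from h import *
w=snap('wrist','w2'); np.savez('w2.npz',**w); W=cloud(w)
m=(W[...,2]>.032)&(W[...,2]<.05)&(np.hypot(W[...,0]-.478,W[...,1]-.327)<.06); P=W[m]
r=cv2.minAreaRect(P[:,:2].astype(np.float32)); print('handle',len(P),r)
to(.4682,.3295,.082,-13.6)
E
```

```text
handle 1497 ((0.47880908846855164, 0.32799607515335083), (0.01993427984416485, 0.054540932178497314), 76.54627227783203)
to [0.468 0.33  0.082] delta [ 0.0035 -0.0037  0.1169] psi -13.7 turn -0.1 t 2.95 q6 2.42
```

Call:
drive_tool --deltas '[[[0.0015,-0.002,0.03],0,1],[[0.0035,-0.0045,0.065],0,1],[[0.0035,-0.0045,0.1],0,1],[[0.0035,-0.0045,0.117],0,0.2],[[0.0035,-0.0045,0.117],0,-0.4],[[0.0035,-0.0045,0.117],0,-0.8],[[0.0035,-0.0045,0.117],0,-0.8],[[0.0035,-0.0045,0.117],0,-0.8],[[0.0035,-0.0045,0.117],0,-0.8]]' --force 25

```text
time_s: 3.7
tool_pos: [0.4744, 0.3288, 0.0905]
eef_rot: [0.993, -0.12, 0.001, -0.001]
contact_force: [-0.7, -0.2, 5.1]
finger_gap: 0.0196
gripper_force: 29.0
```

```bash
python3 - <<'E'
from h import *
o=monitor.get_obs(); print(o['finger_gap'],o['gripper_force'],o['tool_pos'])
E
```

```text
0.019555284193028218 28.99690479040146 [0.47435024 0.32880871 0.09051047]
```

Call:
drive_tool --deltas '[[[0,0,-0.02],0,-0.8],[[0,0,-0.05],0,-0.8],[[0,0,-0.08],0,-0.8],[[0,0,-0.08],0,-0.8]]'

```text
time_s: 4.03
tool_pos: [0.4759, 0.3301, 0.1749]
eef_rot: [0.993, -0.12, 0.004, -0.003]
contact_force: [1.6, 1.0, -0.7]
finger_gap: 0.0198
gripper_force: 28.3
```

```bash
python3 - <<'E'
from h import *
o=monitor.get_obs(); print(o['finger_gap'],o['gripper_force'],o['tool_pos'],o['contact_force'])
w=snap('wrist','w3'); np.savez('w3.npz',**w)
s=snap('side'); np.savez('s3.npz',**s)
o=monitor.get_obs(); print(o['tool_pos'])
pr=proj(s,o['tool_pos']-[0,0,.07])[0].astype(int);print(pr)
c=s['p'][pr[1]-60:pr[1]+60,pr[0]-70:pr[0]+70,::-1]; a=cv2.resize(c,None,fx=3,fy=3,interpolation=cv2.INTER_CUBIC)
b=cv2.resize(w['p'][200:420,130:430,::-1],(480,360)); b=np.vstack([b,b[:0]]); 
h=max(a.shape[0],b.shape[0]); z=lambda i:np.vstack([i,np.zeros((h-i.shape[0],i.shape[1],3),np.uint8)])
cv2.imwrite('pics/m3.png',cv2.resize(np.hstack([z(a),z(b)]),(800,330)))
E
```

```text
0.01978902445415998 28.320339024066925 [0.47590188 0.33010254 0.17487129] [ 1.63114377  0.95869906 -0.74041054]
[0.47413022 0.32891809 0.17062852]
[293 359]
```

View pics/m3.png

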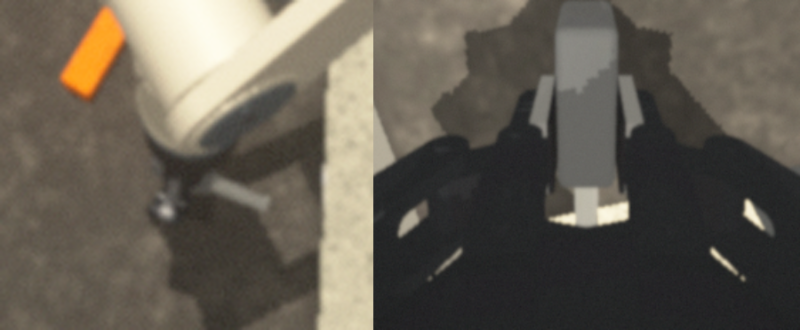

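The wedge is held, with the TCP 90 mm above its underside. The tool can't tilt, so I'll carry the wedge over the loading rollers. Pressing its heel gently onto the 25° slope should pivot it in the fingers until it lies parallel to the rod.

Call:
drive_tool --deltas '[[[0,0,-0.035],0,-0.8],[[0.015,0.015,-0.07],0,-0.8],[[0.04,0.04,-0.095],-1,-0.8],[[0.066,0.066,-0.108],-2,-0.8],[[0.092,0.092,-0.108],-3,-0.8],[[0.12,0.12,-0.108],-4,-0.8],[[0.148,0.147,-0.108],-5,-0.8],[[0.176,0.174,-0.108],-6.5,-0.8],[[0.204,0.201,-0.108],-8,-0.8],[[0.23,0.226,-0.108],-9,-0.8]]'

```text
time_s: 4.97
tool_pos: [0.6432, 0.052, 0.2752]
eef_rot: [0.999, -0.041, -0.001, 0.0]
contact_force: [1.1, 1.0, -0.5]
finger_gap: 0.0194
gripper_force: 28.3
```

```bash
python3 - <<'E'
from h import *
to(.672,.010,.275,-4.7)
E
```

```text
to [0.672 0.01  0.275] delta [0.0321 0.0395 0.0001] psi -4.7 turn -0.0 t 4.97 q6 1.73
```

Call:
drive_tool --deltas '[[[0.016,0.02,0],0,-0.8],[[0.032,0.04,0],0,-0.8],[[0.032,0.04,0],0,-0.8],[[0.032,0.04,0],0,-0.8]]' --force 20

```text
time_s: 5.3
tool_pos: [0.6713, 0.0104, 0.2748]
eef_rot: [0.999, -0.043, -0.001, 0.0]
contact_force: [0.5, 0.5, -1.6]
finger_gap: 0.0196
gripper_force: 28.3
```

```bash
cat >> h.py <<'E'
def wedge_pitch(w,o):
    """handle top face pitch and position in tool frame from the wrist depth"""
    T=R.from_quat(o['eef_rot']).as_matrix(); Q=(cloud(w)-o['tool_pos'])@T
    m=(abs(Q[...,1])<.007)&(Q[...,2]>.0)&(Q[...,2]<.1)&(Q[...,0]>-.03)&(Q[...,0]<.06)&(w['d']>.03)
    P=Q[m]; b=[(round(a,3),round(float(np.median(P[(P[:,0]>a)&(P[:,0]<=a+.005),2])),4),int(((P[:,0]>a)&(P[:,0]<=a+.005)).sum())) for a in np.arange(-.03,.06,.005)]
    return b
E
python3 - <<'E'
from h import *
to(.672,.010,.275,-4.7)
o=monitor.get_obs(); w=snap('wrist'); print(wedge_pitch(w,o)); to(.672,.01,.245,-4.7)
E
```

```text
to [0.672 0.01  0.275] delta [ 0.0007  0.0003 -0.0002] psi -4.9 turn -0.2 t 5.3 q6 1.67
[(np.float64(-0.03), nan, 0), (np.float64(-0.025), 0.0507, 97), (np.float64(-0.02), 0.0504, 258), (np.float64(-0.015), 0.0502, 273), (np.float64(-0.01), 0.0503, 279), (np.float64(-0.005), 0.0504, 291), (np.float64(0.0), 0.0503, 288), (np.float64(0.005), 0.0503, 310), (np.float64(0.01), 0.0504, 308), (np.float64(0.015), 0.0503, 332), (np.float64(0.02), 0.0504, 334), (np.float64(0.025), 0.0505, 359), (np.float64(0.03), 0.0612, 650), (np.float64(0.035), nan, 0), (np.float64(0.04), nan, 0), (np.float64(0.045), nan, 0), (np.float64(0.05), nan, 0), (np.float64(0.055), nan, 0)]
to [0.672 0.01  0.245] delta [0.0014 0.0013 0.0301] psi -4.8 turn -0.1 t 5.35 q6 1.67
  return _methods._mean(a, axis=axis, dtype=dtype,
  ret = ret.dtype.type(ret / rcount)
```

Call:
drive_tool --deltas '[[[0,0,0.014],0,-0.8],[[0,0,0.024],0,-0.8],[[0,0,0.028],0,-0.8],[[0,0,0.031],0,-0.8],[[0,0,0.033],0,-0.8]]'

```text
time_s: 5.77
tool_pos: [0.6699, 0.0126, 0.2428]
eef_rot: [0.999, -0.041, -0.002, -0.0]
contact_force: [-12.2, 2.1, 14.5]
finger_gap: 0.0188
gripper_force: 30.4
```

```bash
python3 -W ignore - <<'E'
from h import *
o=monitor.get_obs();print(o['tool_pos'],o['contact_force']); w=snap('wrist'); o=monitor.get_obs();print([b[:2] for b in wedge_pitch(w,o)],o['tool_pos'],o['contact_force'])
E
```

```text
[0.66990013 0.01256839 0.24278071] [-12.21531996   2.06049838  14.51818026]
[(np.float64(-0.03), nan), (np.float64(-0.025), 0.0511), (np.float64(-0.02), 0.0506), (np.float64(-0.015), 0.0507), (np.float64(-0.01), 0.0506), (np.float64(-0.005), 0.0507), (np.float64(0.0), 0.0506), (np.float64(0.005), 0.0507), (np.float64(0.01), 0.0507), (np.float64(0.015), 0.0506), (np.float64(0.02), 0.0507), (np.float64(0.025), 0.0507), (np.float64(0.03), 0.0655), (np.float64(0.035), 0.0833), (np.float64(0.04), 0.0841), (np.float64(0.045), 0.081), (np.float64(0.05), 0.0864), (np.float64(0.055), nan)] [0.66996177 0.01255007 0.243129  ] [-7.95218648  3.54710495  1.96911412]
```

The vertical and slope-wise forces nearly cancel as a torque there. I'll move the handle over the lane's upper end corner, where the push is straight up behind the pivot.

Call:
drive_tool --deltas '[[[0,0,-0.025],0,-0.8],[[0.022,-0.001,-0.025],0,-0.8],[[0.022,-0.001,-0.025],0,-0.8],[[0.022,-0.001,-0.012],0,-0.8],[[0.022,-0.001,-0.008],0,-0.8],[[0.022,-0.001,-0.005],0,-0.8],[[0.022,-0.001,-0.002],0,-0.8],[[0.022,-0.001,0.0],0,-0.8],[[0.022,-0.001,0.001],0,-0.8]]'

```text
time_s: 6.57
tool_pos: [0.6914, 0.0113, 0.2441]
eef_rot: [0.999, -0.042, -0.002, -0.0]
contact_force: [-18.3, 1.4, 34.0]
finger_gap: 0.0192
gripper_force: 36.9
```

```bash
python3 -W ignore - <<'E'
from h import *
o=monitor.get_obs();print(o['tool_pos'],o['contact_force']); w=snap('wrist'); o=monitor.get_obs();print([b[:2] for b in wedge_pitch(w,o)],o['tool_pos'],o['contact_force'])
E
```

```text
[0.69137415 0.011284   0.24410812] [-18.27532795   1.43007556  33.99086322]
[(np.float64(-0.03), 0.0524), (np.float64(-0.025), 0.051), (np.float64(-0.02), 0.05), (np.float64(-0.015), 0.049), (np.float64(-0.01), 0.048), (np.float64(-0.005), 0.0471), (np.float64(0.0), 0.0461), (np.float64(0.005), 0.0451), (np.float64(0.01), 0.0442), (np.float64(0.015), 0.0431), (np.float64(0.02), 0.0422), (np.float64(0.025), 0.0448), (np.float64(0.03), 0.0662), (np.float64(0.035), nan), (np.float64(0.04), nan), (np.float64(0.045), nan), (np.float64(0.05), nan), (np.float64(0.055), nan)] [0.69136463 0.01129921 0.2441988 ] [-14.99038173   1.4344347   25.02065955]
```

Call:
drive_tool --deltas '[[[0,0,0.001],0,-0.8],[[0,0,0.002],0,-0.8],[[0,0,0.003],0,-0.8],[[0,0,0.004],0,-0.8],[[0,0,0.005],0,-0.8],[[0,0,0.005],0,-0.8]]'

```text
time_s: 7.12
tool_pos: [0.692, 0.0113, 0.2417]
eef_rot: [0.999, -0.042, -0.0, -0.0]
contact_force: [-18.6, 1.7, 39.3]
finger_gap: 0.0196
gripper_force: 40.0
```

```bash
python3 -W ignore - <<'E'
from h import *
o=monitor.get_obs();print(o['tool_pos'],o['contact_force']); w=snap('wrist'); o=monitor.get_obs();print([b[1] for b in wedge_pitch(w,o)],o['tool_pos'],o['contact_force'])
E
```

```text
[0.69195329 0.0112804  0.24173717] [-18.58650322   1.72917351  39.3095774 ]
[0.0513, 0.05, 0.0487, 0.0476, 0.0463, 0.0452, 0.044, 0.0428, 0.0416, 0.0404, 0.0395, 0.047, 0.0666, nan, nan, nan, nan, nan] [0.6919634  0.01129431 0.2417612 ] [-18.73604783   0.87736104  40.16281512]
```

Call:
drive_tool --deltas '[[[0,0,0.002],0,-0.8],[[0,0,0.004],0,-0.8],[[0,0,0.005],0,-0.8],[[0,0,0.006],0,-0.8],[[0,0,0.007],0,-0.8],[[0,0,0.007],0,-0.8]]' --force 20

```text
time_s: 7.67
tool_pos: [0.6935, 0.0112, 0.2383]
eef_rot: [0.999, -0.042, 0.002, -0.0]
contact_force: [-22.7, 0.8, 59.3]
finger_gap: 0.0194
gripper_force: 47.2
```

```bash
python3 -W ignore - <<'E'
from h import *
o=monitor.get_obs();print(o['tool_pos'],o['contact_force']); w=snap('wrist','w5'); o=monitor.get_obs();print([b[1] for b in wedge_pitch(w,o)],o['tool_pos'],o['contact_force'])
s=snap('side'); pr=proj(s,[.69,.01,.17])[0].astype(int); c=s['p'][pr[1]-45:pr[1]+55,pr[0]-60:pr[0]+80,::-1]
cv2.imwrite('pics/m5.png',np.hstack([cv2.resize(c,(420,300),interpolation=cv2.INTER_CUBIC),cv2.resize(w['p'][150:400,110:450,::-1],(380,300))]))
E
```

```text
[0.69345468 0.01117304 0.23831167] [-22.65094804   0.81678051  59.34254404]
[0.0488, 0.0476, 0.0463, 0.0448, 0.0434, 0.042, 0.0405, 0.0391, 0.0377, 0.0363, 0.0368, 0.0501, 0.0655, nan, nan, nan, nan, nan] [0.69347588 0.01114623 0.23830656] [-21.99794401   0.2202556   60.36374833]
```

View pics/m5.png

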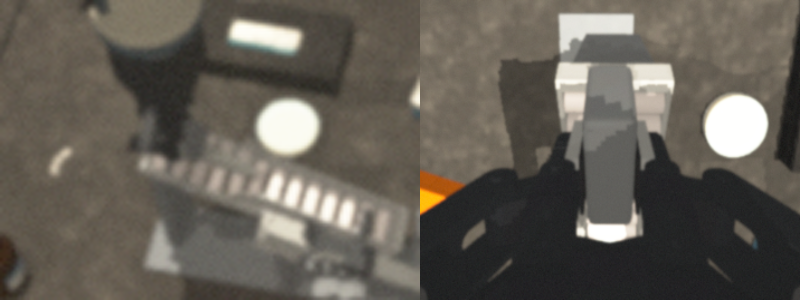

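The wedge is tilted 16° so far, and the grip tightens itself under axial load. I'll lift off, then lean the tip into the tray's front inner corner and swing the handle about it, which has a longer lever and little axial load.

Call:
drive_tool --deltas '[[[0,0,-0.03],0,-0.8],[[0,0,-0.05],0,-0.8],[[-0.03,0,-0.05],0,-0.8],[[-0.07,0,-0.05],0,-0.8],[[-0.11,0,-0.05],0,-0.8],[[-0.15,0,-0.05],0,-0.8],[[-0.18,0,-0.05],0,-0.8],[[-0.2,0,-0.05],0,-0.8],[[-0.2,0,-0.05],0,-0.8]]'

```text
time_s: 8.52
tool_pos: [0.4888, 0.0276, 0.2789]
eef_rot: [0.999, -0.041, -0.003, 0.0]
contact_force: [0.1, 0.8, -1.2]
finger_gap: 0.0197
gripper_force: 38.5
```

```bash
python3 -W ignore - <<'E'
from h import *
o=monitor.get_obs(); w=snap('wrist'); print([b[1] for b in wedge_pitch(w,o)]);
w=load('w1.npz'); W=cloud(w); 
m=(W[...,0]>.40)&(W[...,0]<.56)&(abs(W[...,1]-.01)<.03)&(W[...,2]>.026); P=W[m]
for x in np.arange(.45,.56,.01):
    q=P[(P[:,0]>=x)&(P[:,0]<x+.01)]; print(round(x,2),len(q),np.round([q[:,1].min(),q[:,1].max(),q[:,2].max()],3) if len(q) else '')
for u in (245,260,280): # tray front wall rows
    col=W[285:312,u]; print(u,np.round(col[::2],3).tolist())
to(.446,.0,.125,-4.7)
E
```

```text
[0.0489, 0.0477, 0.0462, 0.0449, 0.0436, 0.042, 0.0406, 0.0393, 0.0378, 0.0365, 0.0368, 0.0496, 0.0649, nan, nan, nan, nan, nan]
0.45 0 
0.46 0 
0.47 0 
0.48 0 
0.49 70 [0.007 0.039 0.078]
0.5 193 [0.005 0.039 0.083]
0.51 82 [0.004 0.039 0.087]
0.52 108 [0.003 0.039 0.102]
0.53 238 [0.002 0.04  0.103]
0.54 117 [0.001 0.04  0.102]
0.55 131 [0.    0.04  0.107]
0.56 0 
245 [[0.392, 0.088, 0.004], [0.389, 0.088, 0.006], [0.385, 0.089, 0.005], [0.381, 0.089, 0.005], [0.377, 0.089, 0.005], [0.373, 0.089, 0.005], [0.372, 0.088, 0.011], [0.372, 0.087, 0.019], [0.37, 0.087, 0.022], [0.352, 0.09, 0.001], [-0.171, 0.198, -0.798], [-0.183, 0.199, -0.799], [-0.193, 0.199, -0.797], [-0.207, 0.2, -0.799]]
260 [[0.394, 0.06, 0.005], [0.389, 0.06, 0.004], [0.385, 0.06, 0.005], [0.38, 0.061, 0.004], [0.377, 0.061, 0.005], [0.371, 0.061, 0.003], [0.369, 0.061, 0.007], [0.369, 0.06, 0.014], [0.37, 0.06, 0.021], [0.352, 0.061, 0.0], [0.107, 0.09, -0.37], [0.107, 0.089, -0.359], [0.107, 0.088, -0.347], [0.106, 0.088, -0.338]]
280 [[0.393, 0.023, 0.004], [0.39, 0.023, 0.005], [0.385, 0.023, 0.005], [0.381, 0.023, 0.005], [0.375, 0.023, 0.003], [0.372, 0.023, 0.004], [0.368, 0.023, 0.005], [0.366, 0.023, 0.008], [0.366, 0.023, 0.014], [0.366, 0.023, 0.021], [0.108, 0.022, -0.37], [0.107, 0.022, -0.36], [0.106, 0.022, -0.349], [0.108, 0.022, -0.335]]
to [0.446 0.    0.125] delta [-0.0425  0.0311  0.1546] psi -4.7 turn -0.0 t 8.57 q6 1.71
```

Call:
drive_tool --deltas '[[[-0.02,0.015,0.03],0,-0.8],[[-0.0455,0.031,0.06],0,-0.8],[[-0.0455,0.031,0.095],0,-0.8],[[-0.0455,0.031,0.13],0,-0.8],[[-0.0455,0.031,0.152],0,-0.8],[[-0.0455,0.031,0.166],0,-0.8],[[-0.0455,0.031,0.17],0,-0.8],[[-0.0455,0.031,0.17],0,-0.8]]'

```text
time_s: 9.23
tool_pos: [0.4459, 0.0002, 0.1092]
eef_rot: [0.999, -0.042, -0.001, 0.0]
contact_force: [0.3, -0.2, -1.2]
finger_gap: 0.0197
gripper_force: 38.5
```

```bash
python3 -W ignore - <<'E'
from h import *
o=monitor.get_obs(); print(o['contact_force']); to(.4327,0,.1085,-4.7); to(.4227,0,.119,-4.7)
E
```

```text
[ 0.34991866 -0.17629646 -1.17243534]
to [0.433 0.    0.108] delta [-0.0131  0.0013  0.0007] psi -4.8 turn -0.1 t 9.23 q6 1.65
to [0.423 0.    0.119] delta [-0.0231  0.0022 -0.0098] psi -4.8 turn -0.1 t 9.23 q6 1.65
```

Call:
drive_tool --deltas '[[[-0.007,0,0],0,-0.8],[[-0.013,0.001,0],0,-0.8],[[-0.016,0.001,-0.002],0,-0.8],[[-0.019,0.001,-0.005],0,-0.8],[[-0.022,0.001,-0.008],0,-0.8],[[-0.024,0.001,-0.01],0,-0.8],[[-0.024,0.001,-0.01],0,-0.8]]'

```text
time_s: 9.82
tool_pos: [0.4233, 0.0013, 0.1219]
eef_rot: [0.999, -0.042, 0.002, -0.0]
contact_force: [5.2, -0.3, 0.3]
finger_gap: 0.0194
gripper_force: 38.7
```

```bash
cat >> h.py <<'E'
def pit(f=None):
    o=monitor.get_obs(); w=snap('wrist',f); b=[(x+.0025,z) for x,z,n in wedge_pitch(w,o) if n>50 and z<.062]
    print('profile',[(round(x,4),z) for x,z in b],'F',np.round(o['contact_force'],1),'pos',np.round(o['tool_pos'],4))
    q=np.array([(x,z) for x,z in b if -.02<x<.012]); k=np.polyfit(q[:,0],q[:,1],1); print('pitch',round(np.degrees(np.arctan(-k[0])),1),'top z at x=0',round(k[1],4)); return w
E
python3 -W ignore -c "
from h import *
pit()"
```

```text
profile [(np.float64(-0.0225), 0.0514), (np.float64(-0.0175), 0.0491), (np.float64(-0.0125), 0.0468), (np.float64(-0.0075), 0.0446), (np.float64(-0.0025), 0.0423), (np.float64(0.0025), 0.04), (np.float64(0.0075), 0.0378), (np.float64(0.0125), 0.0355), (np.float64(0.0175), 0.0333), (np.float64(0.0225), 0.0354), (np.float64(0.0275), 0.0454), (np.float64(0.0325), 0.0564)] F [ 5.2 -0.3  0.3] pos [0.4233 0.0013 0.1219]
pitch 24.4 top z at x=0 0.0412
```

The pitch is now 24.4°, nearly parallel to the rod. I'm going to the upper part of the rod.

Call:
drive_tool --deltas '[[[0.004,0,-0.04],0,-0.8],[[0.004,0,-0.08],0,-0.8],[[0.01,0,-0.12],0,-0.8],[[0.03,-0.01,-0.155],0,-0.8],[[0.065,-0.025,-0.168],0,-0.8],[[0.105,-0.04,-0.168],0,-0.8],[[0.145,-0.055,-0.168],0,-0.8],[[0.185,-0.07,-0.168],0,-0.8],[[0.22,-0.077,-0.165],0,-0.8],[[0.23,-0.077,-0.16],0,-0.8]]' --force 45

```text
time_s: 10.7
tool_pos: [0.6617, 0.0602, 0.2802]
eef_rot: [0.999, -0.041, 0.001, -0.0]
contact_force: [-1.0, -0.2, -1.5]
finger_gap: 0.0197
gripper_force: 45.0
```

Call:
drive_tool --deltas '[[[0,0,0.0],0,-0.8],[[0,0,0.0],0,-0.8]]'

```text
time_s: 10.87
tool_pos: [0.6564, 0.0588, 0.279]
eef_rot: [0.999, -0.042, -0.002, 0.0]
contact_force: [-1.7, 0.4, -1.3]
finger_gap: 0.0192
gripper_force: 45.0
```

```bash
python3 -W ignore - <<'E'
from h import *
w=pit(); np.savez('w6.npz',**w)
to(.6594,.059,.2517,-4.7)
W=cloud(w); o=monitor.get_obs()
s=snap('side'); a=s['p'][200:290,200:320,::-1]; 
cv2.imwrite('pics/m6.png',np.hstack([cv2.resize(a,(400,300),interpolation=cv2.INTER_CUBIC),cv2.resize(w['p'][150:400,110:450,::-1],(400,300))]))
E
```

```text
profile [(np.float64(-0.0225), 0.0523), (np.float64(-0.0175), 0.0498), (np.float64(-0.0125), 0.0474), (np.float64(-0.0075), 0.0449), (np.float64(-0.0025), 0.0425), (np.float64(0.0025), 0.0401), (np.float64(0.0075), 0.0376), (np.float64(0.0125), 0.0351), (np.float64(0.0175), 0.0328), (np.float64(0.0225), 0.0352), (np.float64(0.0275), 0.0446), (np.float64(0.0325), 0.0549)] F [-1.7  0.4 -1.3] pos [0.6564 0.0588 0.279 ]
pitch 26.0 top z at x=0 0.0413
to [0.659 0.059 0.252] delta [ 0.0034 -0.0007  0.0279] psi -4.8 turn -0.1 t 10.92 q6 1.74
```

View pics/m6.png

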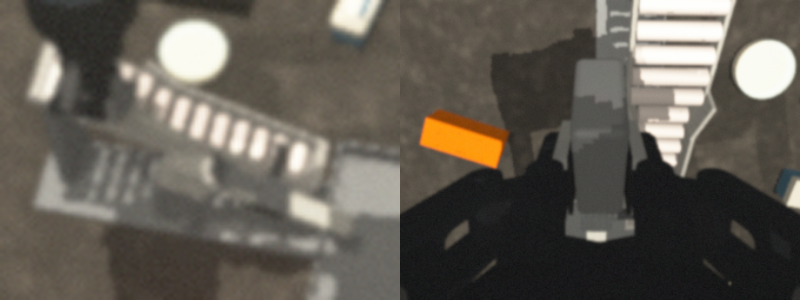

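Call:
drive_tool --deltas '[[[0.002,-0.001,0.012],0,-0.8],[[0.002,-0.001,0.022],0,-0.8],[[0.002,-0.001,0.027],0,-0.8],[[0.002,-0.001,0.029],0,-0.8],[[0.002,-0.001,0.031],0,-0.8],[[0.002,-0.001,0.032],0,-0.8]]'

```text
time_s: 11.47
tool_pos: [0.6597, 0.0596, 0.2488]
eef_rot: [0.999, -0.042, -0.0, 0.0]
contact_force: [-2.8, -0.9, 5.1]
finger_gap: 0.0194
gripper_force: 45.8
```

Call:
drive_tool --deltas '[[[-0.0054,0,0.0025],0,-0.8],[[-0.0109,0,0.0051],0,-0.8],[[-0.0163,0,0.0076],0,-0.8],[[-0.0217,0,0.0101],0,-0.8],[[-0.0272,0,0.0127],0,-0.8],[[-0.0326,0,0.0152],0,-0.8],[[-0.0381,0,0.0177],0,-0.8],[[-0.0435,0,0.0203],0,-0.8]]'

```text
time_s: 12.13
tool_pos: [0.6173, 0.0635, 0.2293]
eef_rot: [0.999, -0.042, 0.002, -0.0]
contact_force: [3.2, -0.5, 9.1]
finger_gap: 0.0194
gripper_force: 46.1
```

```bash
python3 -W ignore - <<'E'
from h import *
w=pit(); np.savez('w7.npz',**w)
s=snap('side'); a=s['p'][200:290,220:340,::-1]; c=snap('scene'); b=c['p'][165:285,190:310,::-1]
cv2.imwrite('pics/m7.png',np.hstack([cv2.resize(a,(400,300),interpolation=cv2.INTER_CUBIC),cv2.resize(b,(300,300),interpolation=cv2.INTER_CUBIC)]))
E
```

```text
profile [(np.float64(-0.0225), 0.0519), (np.float64(-0.0175), 0.0495), (np.float64(-0.0125), 0.0472), (np.float64(-0.0075), 0.0449), (np.float64(-0.0025), 0.0425), (np.float64(0.0025), 0.0401), (np.float64(0.0075), 0.0377), (np.float64(0.0125), 0.0354), (np.float64(0.0175), 0.0332), (np.float64(0.0225), 0.0352), (np.float64(0.0275), 0.0449), (np.float64(0.0325), 0.0556)] F [ 3.2 -0.5  9.1] pos [0.6173 0.0635 0.2293]
pitch 25.3 top z at x=0 0.0413
```

View pics/m7.png

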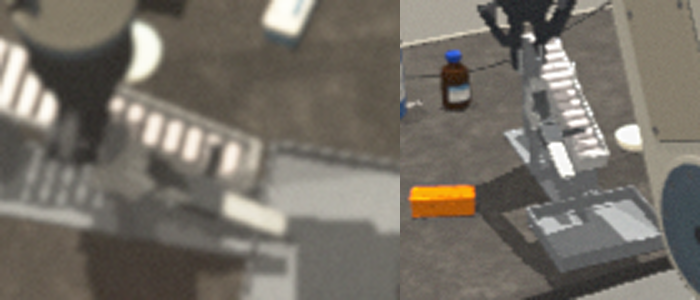

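Call:
drive_tool --deltas '[[[-0.005,0,0.0023],0,-0.8],[[-0.01,0,0.0046],0,-0.8],[[-0.015,0,0.0069],0,-0.8],[[-0.02,0,0.0092],0,-0.8],[[-0.025,0,0.0115],0,-0.8],[[-0.03,0,0.0138],0,-0.8]]'

```text
time_s: 12.78
tool_pos: [0.5895, 0.066, 0.2168]
eef_rot: [0.999, -0.042, 0.004, -0.0]
contact_force: [6.2, -1.5, 12.3]
finger_gap: 0.0193
gripper_force: 46.8
```

```bash
python3 -W ignore - <<'E'
from h import *
w=pit(); np.savez('w8.npz',**w)
# clip finger over lane: dark raised pts
W=cloud(w); L=W-np.array([.464,.027,.045]); a=np.radians(-4.7); X=L[...,0]*np.cos(a)+L[...,1]*np.sin(a); Y=-L[...,0]*np.sin(a)+L[...,1]*np.cos(a)
c,s=np.cos(np.radians(25)),np.sin(np.radians(25)); S=X*c+L[...,2]*s; N=-X*s+L[...,2]*c
m=(abs(Y)<.014)&(N>.012)&(N<.03)&(S<.16)&(S>.03); print('finger',m.sum(), np.percentile(S[m],[5,50,95]) if m.sum() else '')
sd=snap('side'); b=sd['p'].astype(int); W=cloud(sd); L=W-np.array([.464,.027,.045]); X=L[...,0]*np.cos(a)+L[...,1]*np.sin(a); Y=-L[...,0]*np.sin(a)+L[...,1]*np.cos(a);S=X*c+L[...,2]*s; N=-X*s+L[...,2]*c
m=(abs(Y)<.014)&(N>.012)&(N<.03)&(S<.16)&(S>.03)&(b.sum(2)<350); print('finger side',m.sum(), np.percentile(S[m],[5,50,95]) if m.sum() else '')
E
```

```text
profile [(np.float64(-0.0225), 0.0518), (np.float64(-0.0175), 0.0494), (np.float64(-0.0125), 0.0471), (np.float64(-0.0075), 0.0447), (np.float64(-0.0025), 0.0424), (np.float64(0.0025), 0.04), (np.float64(0.0075), 0.0377), (np.float64(0.0125), 0.0352), (np.float64(0.0175), 0.0331), (np.float64(0.0225), 0.0349), (np.float64(0.0275), 0.0447), (np.float64(0.0325), 0.0554)] F [ 6.2 -1.5 12.3] pos [0.5895 0.066  0.2168]
pitch 25.1 top z at x=0 0.0412
finger 0 
finger side 6 [0.06896946 0.07090594 0.07273645]
```

Call:
drive_tool --deltas '[[[-0.006,0,0.0028],0,-0.8],[[-0.012,0,0.0056],0,-0.8],[[-0.018,0,0.0083],0,-0.8],[[-0.024,0,0.0111],0,-0.8],[[-0.03,0,0.0138],0,-0.8],[[-0.035,0,0.0162],0,-0.8],[[-0.04,0,0.0186],0,-0.8]]'

```text
time_s: 13.47
tool_pos: [0.5498, 0.0694, 0.1981]
eef_rot: [0.999, -0.042, 0.004, -0.001]
contact_force: [6.2, -0.7, 14.2]
finger_gap: 0.0187
gripper_force: 46.8
```

```bash
python3 -W ignore - <<'E'
from h import *
w=pit(); np.savez('w8.npz',**w)
s=snap('side'); a=s['p'][200:290,220:340,::-1]; c=snap('scene'); b=c['p'][165:285,190:310,::-1]
cv2.imwrite('pics/m8.png',np.hstack([cv2.resize(a,(400,300),interpolation=cv2.INTER_CUBIC),cv2.resize(b,(300,300),interpolation=cv2.INTER_CUBIC)]))
E
```

```text
profile [(np.float64(-0.0275), 0.0539), (np.float64(-0.0225), 0.0518), (np.float64(-0.0175), 0.0495), (np.float64(-0.0125), 0.0472), (np.float64(-0.0075), 0.0449), (np.float64(-0.0025), 0.0424), (np.float64(0.0025), 0.04), (np.float64(0.0075), 0.0377), (np.float64(0.0125), 0.0354), (np.float64(0.0175), 0.0331), (np.float64(0.0225), 0.0351), (np.float64(0.0275), 0.0448), (np.float64(0.0325), 0.0555), (np.float64(0.0575), 0.061)] F [ 6.2 -0.7 14.2] pos [0.5498 0.0694 0.1981]
pitch 25.4 top z at x=0 0.0412
```

View pics/m8.png

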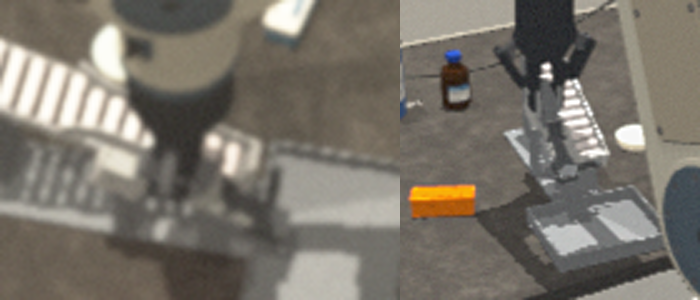

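Call:
drive_tool --deltas '[[[-0.005,0,0.0023],0,-0.8],[[-0.01,0,0.0046],0,-0.8],[[-0.015,0,0.0069],0,-0.8],[[-0.019,0,0.0088],0,-0.8],[[-0.023,0,0.0107],0,-0.8],[[-0.027,0,0.0126],0,-0.8],[[-0.03,0,0.014],0,-0.8],[[-0.03,0,0.014],0,-0.8],[[-0.03,0,0.014],0,-0.8]]'

```text
time_s: 14.37
tool_pos: [0.5165, 0.0717, 0.1817]
eef_rot: [0.999, -0.042, -0.0, -0.0]
contact_force: [-1.7, 1.0, 4.5]
finger_gap: 0.0195
gripper_force: 45.8
```

```bash
python3 -W ignore - <<'E'
from h import *
w=pit(); np.savez('w9.npz',**w)
s=snap('side'); a=s['p'][200:305,230:370,::-1]; c=snap('scene'); b=c['p'][165:285,190:310,::-1]
cv2.imwrite('pics/m9.png',np.hstack([cv2.resize(a,(480,360),interpolation=cv2.INTER_CUBIC),cv2.resize(b,(320,360),interpolation=cv2.INTER_CUBIC)]))
E
```

```text
profile [(np.float64(-0.0225), 0.0519), (np.float64(-0.0175), 0.0494), (np.float64(-0.0125), 0.0473), (np.float64(-0.0075), 0.0448), (np.float64(-0.0025), 0.0423), (np.float64(0.0025), 0.04), (np.float64(0.0075), 0.0377), (np.float64(0.0125), 0.0353), (np.float64(0.0175), 0.0331), (np.float64(0.0225), 0.0353), (np.float64(0.0275), 0.045), (np.float64(0.0325), 0.0556), (np.float64(0.0525), 0.0612), (np.float64(0.0575), 0.0588)] F [-1.7  1.   4.5] pos [0.5165 0.0717 0.1817]
pitch 25.3 top z at x=0 0.0412
```

View pics/m9.png

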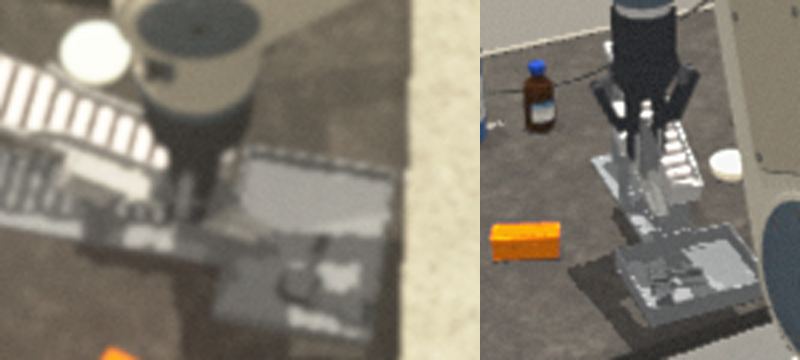

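The clip is off the rod and in the tray: dark patch at about (300,275) in the left crop and (665,280) in the right. Now I'll lay the wedge back on its spot on the worktop.

Call:
drive_tool --deltas '[[[0,0,-0.035],0,-0.8],[[0.0,0,-0.065],0,-0.8],[[-0.005,-0.03,-0.075],0,-0.8],[[-0.015,-0.065,-0.075],0,-0.8],[[-0.025,-0.103,-0.075],0,-0.8],[[-0.035,-0.141,-0.075],0,-0.8],[[-0.045,-0.179,-0.07],0,-0.8],[[-0.055,-0.217,-0.045],0,-0.8],[[-0.062,-0.25,-0.01],0,-0.8],[[-0.062,-0.253,0.02],0,-0.8]]'

```text
time_s: 15.35
tool_pos: [0.4767, 0.3333, 0.1624]
eef_rot: [0.999, -0.041, 0.002, -0.002]
contact_force: [0.2, 0.2, -0.8]
finger_gap: 0.0198
gripper_force: 44.9
```

Call:
drive_tool --deltas '[[[0,0,0.02],0,-0.8],[[0,0,0.035],0,-0.8],[[0,0,0.045],0,-0.8],[[0,0,0.05],0,-0.8],[[0,0,0.055],0,-0.8],[[0,0,0.06],0,-0.8]]' --force 20

```text
time_s: 15.85
tool_pos: [0.4792, 0.3297, 0.1039]
eef_rot: [0.999, -0.041, 0.003, -0.001]
contact_force: [8.9, -3.1, 15.4]
finger_gap: 0.0192
gripper_force: 46.9
```

```bash
python3 -W ignore - <<'E'
from h import *
pit()
s=snap('side'); W=cloud(s); m=(W[...,2]>.008)&(W[...,2]<.045)&(W[...,0]>.375)&(W[...,0]<.485)&(W[...,1]>-.012)&(W[...,1]<.122); P=W[m]
print('tray content',len(P),np.round(P.min(0),3),np.round(P.max(0),3),np.round(np.median(P,0),3))
E
```

```text
profile [(np.float64(-0.0225), 0.0488), (np.float64(-0.0175), 0.0472), (np.float64(-0.0125), 0.0456), (np.float64(-0.0075), 0.0438), (np.float64(-0.0025), 0.0422), (np.float64(0.0025), 0.0405), (np.float64(0.0075), 0.0389), (np.float64(0.0125), 0.0373), (np.float64(0.0175), 0.0355), (np.float64(0.0225), 0.0348), (np.float64(0.0275), 0.0436), (np.float64(0.0325), 0.059)] F [ 8.9 -3.1 15.4] pos [0.4792 0.3297 0.1039]
pitch 18.5 top z at x=0 0.0414
tray content 225 [ 0.375 -0.009  0.008] [0.485 0.122 0.035] [0.415 0.106 0.023]
```

Call:
drive_tool --deltas '[[[0,0,0.004],0,-0.8],[[0,0,0.008],0,-0.8],[[0,0,0.012],0,-0.8],[[0,0,0.016],0,-0.8],[[0,0,0.018],0,-0.8],[[0,0,0.019],0,-0.8]]'

```text
time_s: 16.45
tool_pos: [0.4796, 0.3302, 0.0853]
eef_rot: [0.999, -0.042, 0.003, -0.002]
contact_force: [6.3, 0.4, 9.5]
finger_gap: 0.0197
gripper_force: 46.8
```

```bash
python3 -W ignore - <<'E'
from h import *
pit()
E
```

```text
profile [(np.float64(-0.0225), 0.0424), (np.float64(-0.0175), 0.042), (np.float64(-0.0125), 0.0417), (np.float64(-0.0075), 0.0415), (np.float64(-0.0025), 0.0412), (np.float64(0.0025), 0.0409), (np.float64(0.0075), 0.0407), (np.float64(0.0125), 0.0404), (np.float64(0.0175), 0.0402), (np.float64(0.0225), 0.0399), (np.float64(0.0275), 0.0405)] F [6.3 0.4 9.5] pos [0.4796 0.3302 0.0853]
pitch 3.0 top z at x=0 0.0411
```

Nearly flat now. I'll release, rise and look at the wedge, the tray and the carton.

Call:
drive_tool --deltas '[[[0,0,0],0,-0.3],[[0,0,0],0,0.1],[[0,0,0],0,0.1],[[0,0,-0.01],0,0.3],[[0,0,-0.035],0,0.3],[[0,0,-0.075],0,0.4],[[0,0,-0.115],0,0.4],[[0,0,-0.155],0,0.4],[[0,0,-0.19],0,0.4]]'

```text
time_s: 17.25
tool_pos: [0.476, 0.3288, 0.2762]
eef_rot: [0.999, -0.042, 0.0, -0.0]
contact_force: [0.2, 0.9, -1.0]
finger_gap: 0.0599
gripper_force: 0.0
```

```bash
python3 -W ignore - <<'E'
from h import *
w=snap('wrist'); W=cloud(w)
m=(W[...,2]>.032)&(W[...,2]<.05)&(np.hypot(W[...,0]-.48,W[...,1]-.33)<.07); P=W[m]; print('wedge',len(P),cv2.minAreaRect(P[:,:2].astype(np.float32)),P[:,2].min(),np.median(P[:,2]))
to(.465,.06,.33,-4.7); to(.4764,-.1748,.25,-16.8+0)
E
```

```text
wedge 940 ((0.48316705226898193, 0.32999899983406067), (0.019854629412293434, 0.05438069626688957), 85.52178955078125) 0.032037917394302666 0.03996299050221864
to [0.465 0.06  0.33 ] delta [ 0.0095  0.2703 -0.0488] psi -4.8 turn -0.1 t 17.3 q6 2.26
to [ 0.476 -0.175  0.25 ] delta [0.0398 0.5039 0.0299] psi -4.8 turn 12.0 t 17.3 q6 2.26
```

Call:
drive_tool --deltas '[[[0,0.03,-0.02],-4,1],[[0,0.065,-0.04],-11,1],[[0.003,0.1,-0.05],-18,1],[[0.006,0.14,-0.05],-25,1],[[0.009,0.18,-0.05],-32,1],[[0.012,0.22,-0.05],-39,1],[[0.014,0.26,-0.05],-46,1],[[0.016,0.285,-0.05],-53,1],[[0.016,0.29,-0.05],-60,1]]'

```text
time_s: 18.05
tool_pos: [0.4672, 0.035, 0.3232]
eef_rot: [0.896, 0.445, -0.0, 0.001]
contact_force: [0.4, 0.5, -0.1]
finger_gap: 0.0852
gripper_force: 0.0
```

```bash
python3 -W ignore - <<'E'
from h import *
w=snap('wrist','w10'); np.savez('w10.npz',**w); W=cloud(w)
m=(W[...,2]>.008)&(W[...,2]<.045)&(W[...,0]>.378)&(W[...,0]<.482)&(W[...,1]>-.008)&(W[...,1]<.117); P=W[m]
print('tray content',len(P),np.round(P.min(0),3),np.round(P.max(0),3),cv2.minAreaRect(P[:,:2].astype(np.float32)))
# anything left on rod / over lane between z
L=W-np.array([.464,.027,.045]); a=np.radians(-4.7); X=L[...,0]*np.cos(a)+L[...,1]*np.sin(a); Y=-L[...,0]*np.sin(a)+L[...,1]*np.cos(a);c,s=np.cos(np.radians(25)),np.sin(np.radians(25));S=X*c+L[...,2]*s; N=-X*s+L[...,2]*c
for lo in np.arange(.0,.29,.02):
    i=(S>lo)&(S<lo+.02); r=i&(abs(Y-.048)<.006)&(N>-.01)&(N<.06); l=i&(abs(Y)<.012)&(N>-.02)&(N<.06); print(round(lo,2),'rodN',r.sum(),np.round(np.median(N[r]),4) if r.sum() else '','laneN',l.sum(),np.round(np.percentile(N[l],[50,95]),4) if l.sum() else '')
m=(W[...,2]>.018)&(W[...,2]<.04)&(np.hypot(W[...,0]-.476,W[...,1]+.175)<.06); P=W[m]; print('carton',len(P),cv2.minAreaRect(P[:,:2].astype(np.float32)) if len(P)>9 else '')
to(.4764,-.1748,.25,73.2)
E
```

```text
tray content 1129 [0.378 0.047 0.011] [0.451 0.117 0.034] ((0.4062294661998749, 0.08510108292102814), (0.06239970773458481, 0.07433328032493591), 69.33424377441406)
0.0 rodN 69 0.0257 laneN 0 
0.02 rodN 191 0.0256 laneN 0 
0.04 rodN 208 0.0258 laneN 438 [0.0017 0.0143]
0.06 rodN 233 0.0257 laneN 323 [0.     0.0022]
0.08 rodN 263 0.0257 laneN 265 [0.0006 0.0024]
0.1 rodN 292 0.0258 laneN 272 [0.0007 0.0023]
0.12 rodN 339 0.0257 laneN 328 [0.0005 0.0022]
0.14 rodN 380 0.0255 laneN 508 [0.0002 0.0021]
0.16 rodN 149 0.0255 laneN 476 [0.0008 0.0024]
0.18 rodN 0  laneN 543 [0.0006 0.0024]
0.2 rodN 0  laneN 600 [0.0004 0.0025]
0.22 rodN 0  laneN 585 [0.0005 0.0024]
0.24 rodN 0  laneN 669 [0.0004 0.0025]
0.26 rodN 0  laneN 347 [-0.0004  0.0018]
0.28 rodN 0  laneN 0 
carton 336 ((0.4668215811252594, -0.17062225937843323), (0.08102482557296753, 0.01737986132502556), 67.30291748046875)
to [ 0.476 -0.175  0.25 ] delta [-0.1633  0.1325  0.0734] psi 53.4 turn -19.8 t 18.1 q6 0.71
```

The clip lies in the tray, and the rod and lane are clear. Next is the carton.

Call:
drive_tool --deltas '[[[-0.025,0.02,0],-4,1],[[-0.053,0.043,0],-9,1],[[-0.081,0.066,0.02],-14,1],[[-0.109,0.088,0.04],-18,1],[[-0.137,0.11,0.06],-20,1],[[-0.158,0.128,0.08],-20,1],[[-0.163,0.1325,0.1],-20,1],[[-0.163,0.1325,0.1],-20,1]]'

```text
time_s: 18.77
tool_pos: [0.4729, -0.172, 0.2198]
eef_rot: [0.807, 0.59, -0.001, -0.002]
contact_force: [-1.0, 0.8, -0.4]
finger_gap: 0.0856
gripper_force: 0.0
```

```bash
python3 -W ignore - <<'E'
from h import *
w=snap('wrist'); np.savez('w11.npz',**w); W=cloud(w)
m=(W[...,2]>.018)&(W[...,2]<.04)&(np.hypot(W[...,0]-.476,W[...,1]+.175)<.06); P=W[m]; r=cv2.minAreaRect(P[:,:2].astype(np.float32)); print('carton',len(P),r,np.median(P[:,2]))
b=cv2.boxPoints(r); (cx,cy)=r[0]; e=max([(b[1]-b[0]),(b[2]-b[1])],key=np.linalg.norm); yaw=np.degrees(np.arctan2(e[1],e[0]))%180
print(yaw); to(cx,cy,.077,yaw)
E
```

```text
carton 2798 ((0.47686612606048584, -0.175181582570076), (0.08138786256313324, 0.030680298805236816), 73.42475891113281) 0.02765856599853956
73.42476
to [ 0.477 -0.175  0.077] delta [-0.003   0.0052  0.1444] psi 72.4 turn -1.0 t 18.82 q6 -0.04
```

Call:
drive_tool --deltas '[[[-0.002,0.003,0.03],-1,1],[[-0.003,0.005,0.065],-1,1],[[-0.003,0.005,0.1],-1,1],[[-0.003,0.005,0.128],-1,1],[[-0.003,0.005,0.1415],-1,1],[[-0.003,0.005,0.1415],-1,0.2],[[-0.003,0.005,0.1415],-1,-0.5],[[-0.003,0.005,0.1415],-1,-0.5],[[-0.003,0.005,0.1415],-1,-0.5],[[-0.003,0.005,0.1415],-1,-0.5]]' --force 20

```text
time_s: 19.65
tool_pos: [0.4793, -0.1758, 0.0831]
eef_rot: [0.801, 0.599, 0.001, 0.001]
contact_force: [-1.1, 2.1, 10.5]
finger_gap: 0.0295
gripper_force: 22.4
```

```bash
python3 -W ignore - <<'E'
from h import *
to(.428,-.085,.16,85.3)
E
```

```text
to [ 0.428 -0.085  0.16 ] delta [ 0.0726 -0.0746 -0.0771] psi 73.6 turn -11.7 t 19.65 q6 -0.07
```

Call:
drive_tool --deltas '[[[0,0,-0.03],0,-0.5],[[0.01,-0.01,-0.06],-3,-0.5],[[0.03,-0.03,-0.077],-6,-0.5],[[0.05,-0.052,-0.077],-9,-0.5],[[0.07,-0.073,-0.077],-11.7,-0.5],[[0.0726,-0.0746,-0.077],-11.7,-0.5],[[0.0726,-0.0746,-0.06],-11.7,-0.5],[[0.0726,-0.0746,-0.06],-11.7,-0.5]]'

```text
time_s: 20.32
tool_pos: [0.4267, -0.0845, 0.1409]
eef_rot: [0.735, 0.678, -0.0, -0.0]
contact_force: [0.1, 0.1, -1.5]
finger_gap: 0.0297
gripper_force: 21.0
```

```bash
cat >> h.py <<'E'
def cpit():
    o=monitor.get_obs(); w=snap('wrist'); T=R.from_quat(o['eef_rot']).as_matrix(); Q=(cloud(w)-o['tool_pos'])@T
    m=(abs(Q[...,1])<.010)&(Q[...,2]>.015)&(Q[...,2]<.12)&(abs(Q[...,0])<.07)&(w['d']>.03)
    P=Q[m]; print('F',np.round(o['contact_force'],1),'pos',np.round(o['tool_pos'],4))
    for a in np.arange(-.06,.06,.006):
        q=P[(P[:,0]>a)&(P[:,0]<=a+.006),2]
        if len(q)>20: print((round(a+.003,3),round(float(np.median(q)),4)),end=' ')
    print(); return w,Q
E
python3 -W ignore - <<'E'
from h import *
cpit(); to(.428,-.07,.086,85.3)
E
```

```text
F [ 0.1  0.1 -1.5] pos [ 0.4267 -0.0845  0.1409]
(np.float64(-0.039), 0.0557) (np.float64(-0.033), 0.0556) (np.float64(-0.027), 0.0555) (np.float64(-0.021), 0.0553) (np.float64(-0.015), 0.0553) (np.float64(-0.009), 0.0553) (np.float64(-0.003), 0.0552) (np.float64(0.003), 0.0552) (np.float64(0.009), 0.0553) (np.float64(0.015), 0.0552) (np.float64(0.021), 0.0552) (np.float64(0.027), 0.0555) (np.float64(0.033), 0.0555) (np.float64(0.039), 0.0564) 
to [ 0.428 -0.07   0.086] delta [ 0.0149 -0.0001  0.0554] psi 85.3 turn 0.0 t 20.37 q6 -0.12
```

Call:
drive_tool --deltas '[[[0.005,0,0.025],0,-0.5],[[0.01,0,0.048],0,-0.5],[[0.016,0,0.0545],0,-0.5],[[0.021,0,0.0545],0,-0.5],[[0.024,0,0.0525],0,-0.5],[[0.027,0,0.0495],0,-0.5],[[0.03,0,0.046],0,-0.5],[[0.033,0,0.0425],0,-0.5],[[0.0345,0,0.04],0,-0.5],[[0.0345,0,0.04],0,-0.5]]'

```text
time_s: 21.2
tool_pos: [0.4304, -0.051, 0.1032]
eef_rot: [0.735, 0.678, 0.0, 0.001]
contact_force: [-2.8, -5.6, 0.9]
finger_gap: 0.0298
gripper_force: 20.7
```

```bash
python3 -W ignore - <<'E'
from h import *
cpit()
E
```

```text
F [-2.8 -5.6  0.9] pos [ 0.4304 -0.051   0.1032]
(np.float64(-0.033), 0.0474) (np.float64(-0.027), 0.0484) (np.float64(-0.021), 0.0502) (np.float64(-0.015), 0.0521) (np.float64(-0.009), 0.054) (np.float64(-0.003), 0.0559) (np.float64(0.003), 0.0577) (np.float64(0.009), 0.0596) (np.float64(0.015), 0.0616) (np.float64(0.021), 0.0637) (np.float64(0.027), 0.0657) (np.float64(0.033), 0.0695) (np.float64(0.039), 0.0991) (np.float64(0.045), 0.0991) (np.float64(0.051), 0.0991) (np.float64(0.057), 0.0991)
```

Call:
drive_tool --deltas '[[[0.002,0,-0.001],0,-0.5],[[0.004,0,-0.003],0,-0.5],[[0.006,0,-0.005],0,-0.5],[[0.007,0,-0.006],0,-0.5],[[0.007,0,-0.006],0,-0.5]]'

```text
time_s: 21.67
tool_pos: [0.4312, -0.0442, 0.1092]
eef_rot: [0.735, 0.678, 0.0, 0.001]
contact_force: [-2.6, -7.7, 0.8]
finger_gap: 0.0291
gripper_force: 20.3
```

```bash
python3 -W ignore - <<'E'
from h import *
cpit()
E
```

```text
F [-2.6 -7.7  0.8] pos [ 0.4312 -0.0442  0.1092]
(np.float64(-0.027), 0.0447) (np.float64(-0.021), 0.0474) (np.float64(-0.015), 0.0503) (np.float64(-0.009), 0.0533) (np.float64(-0.003), 0.0563) (np.float64(0.003), 0.0593) (np.float64(0.009), 0.0624) (np.float64(0.015), 0.0653) (np.float64(0.021), 0.0686) (np.float64(0.027), 0.0728) (np.float64(0.033), 0.1049) (np.float64(0.039), 0.105) (np.float64(0.045), 0.105) (np.float64(0.051), 0.105) (np.float64(0.057), 0.105)
```

The carton pitch is 26.6°. I'll lift it, turn it front-downhill and carry it above the loading rollers.

Call:
drive_tool --deltas '[[[-0.006,0,-0.03],0,-0.5],[[-0.01,0,-0.07],0,-0.5],[[-0.01,0,-0.11],-5,-0.5],[[-0.01,0.01,-0.15],-12,-0.5],[[0,0.03,-0.178],-19,-0.5],[[0.01,0.06,-0.18],-26,-0.5],[[0.02,0.09,-0.18],-33,-0.5],[[0.035,0.12,-0.18],-40,-0.5],[[0.05,0.15,-0.18],-47,-0.5],[[0.06,0.175,-0.18],-54,-0.5]]' --force 25

```text
time_s: 22.55
tool_pos: [0.6118, 0.0031, 0.2897]
eef_rot: [0.345, 0.939, 0.001, 0.001]
contact_force: [0.3, -0.4, -1.7]
finger_gap: 0.0292
gripper_force: 26.8
```

```bash
python3 -W ignore - <<'E'
from h import *
to(.656,.0115,.27,175.3)
E
```

```text
to [0.656 0.012 0.27 ] delta [-0.0282  0.035   0.0199] psi 139.7 turn -35.6 t 22.55 q6 -0.86
```

Call:
drive_tool --deltas '[[[-0.01,0.012,0],-7,-0.5],[[-0.02,0.024,0],-14,-0.5],[[-0.0282,0.035,0.005],-21,-0.5],[[-0.0282,0.035,0.012],-28,-0.5],[[-0.0282,0.035,0.018],-35,-0.5],[[-0.0282,0.035,0.02],-35.6,-0.5],[[-0.0282,0.035,0.02],-35.6,-0.5]]'

```text
time_s: 23.13
tool_pos: [0.6537, 0.0102, 0.2683]
eef_rot: [0.046, 0.999, -0.0, 0.0]
contact_force: [0.7, -0.3, -0.9]
finger_gap: 0.0294
gripper_force: 26.8
```

```bash
python3 -W ignore - <<'E'
from h import *
w,Q=cpit(); to(.656,.0115,.231,175.3)
# carton top outline in tool frame; lane edges seen
m=(Q[...,2]>.03)&(Q[...,2]<.082)&(abs(Q[...,0]+.007)<.045)&(abs(Q[...,1])<.0145); print('top x range',np.percentile(Q[m][:,0],[1,99]))
W=cloud(w); p=w['p'].astype(int); m=(p.min(2)>150)&(W[...,2]>.05)&(W[...,2]<.17)&(W[...,0]<.60)&(W[...,0]>.48)&(abs(W[...,1]-.015)<.03)
P=W[m]; print(len(P)); 
for x in np.arange(.5,.6,.02):
    q=P[(P[:,0]>x)&(P[:,0]<x+.02)]
    if len(q)>20: print(round(x+.01,2),np.round(np.percentile(q[:,1],[2,98]),4),np.round(np.mean(np.percentile(q[:,1],[2,98])),4))
E
```

```text
F [ 0.7 -0.3 -0.9] pos [0.6537 0.0102 0.2683]
(np.float64(-0.027), 0.0446) (np.float64(-0.021), 0.0468) (np.float64(-0.015), 0.0497) (np.float64(-0.009), 0.0527) (np.float64(-0.003), 0.0557) (np.float64(0.003), 0.0586) (np.float64(0.009), 0.0616) (np.float64(0.015), 0.0645) (np.float64(0.021), 0.0678) (np.float64(0.027), 0.0708) (np.float64(0.033), 0.0729) 
to [0.656 0.012 0.231] delta [-0.0019  0.0016  0.0376] psi 174.7 turn -0.6 t 23.18 q6 -1.47
top x range [-0.02681258  0.03168223]
4974
0.51 [0.0097 0.0443] 0.027
0.53 [0.008 0.044] 0.026
0.55 [0.0059 0.0427] 0.0243
0.57 [0.0039 0.0405] 0.0222
0.59 [0.0018 0.0343] 0.018
```

Call:
drive_tool --deltas '[[[-0.002,0.003,0.012],-0.6,-0.5],[[-0.002,0.003,0.024],-0.6,-0.5],[[-0.002,0.003,0.032],-0.6,-0.5],[[-0.002,0.003,0.036],-0.6,-0.5],[[-0.002,0.003,0.038],-0.6,-0.5]]'

```text
time_s: 23.6
tool_pos: [0.6557, 0.0129, 0.2278]
eef_rot: [0.039, 0.999, -0.0, -0.001]
contact_force: [-0.1, 0.6, -0.8]
finger_gap: 0.0291
gripper_force: 26.8
```

```bash
python3 -W ignore - <<'E'
from h import *
o=monitor.get_obs(); print(np.round(o['tool_pos'],4),np.round(o['contact_force'],1))
E
```

```text
[0.6557 0.0129 0.2278] [-0.1  0.6 -0.8]
```

Call:
drive_tool --deltas '[[[0,0,0.002],0,-0.5],[[0,0,0.004],0,-0.5],[[0,0,0.0055],0,-0.5],[[0,0,0.0065],0,-0.5]]'

```text
time_s: 23.93
tool_pos: [0.6563, 0.0129, 0.2242]
eef_rot: [0.039, 0.999, 0.0, -0.0]
contact_force: [-7.3, -0.1, 18.0]
finger_gap: 0.0291
gripper_force: 29.1
```

Contact is square to the slope. Releasing.

Call:
drive_tool --deltas '[[[0,0,-0.001],0,-0.5],[[0,0,-0.001],0,0.1],[[0,0,-0.001],0,0.1],[[0,0,-0.003],0,0.2],[[0,0,-0.02],0,0.2],[[0,0,-0.055],0,0.2],[[0,0,-0.09],0,0.2],[[0,0,-0.11],0,0.2]]'

```text
time_s: 24.6
tool_pos: [0.6573, 0.0129, 0.3367]
eef_rot: [0.039, 0.999, 0.0, 0.002]
contact_force: [1.2, 0.4, 0.8]
finger_gap: 0.0513
gripper_force: 0.0
```

Call:
drive_tool --deltas '[[[0,0,-0.03],0,0.2],[[0,0,-0.06],0,0.2],[[0.02,0,-0.06],0,0.2],[[0.02,0,-0.06],0,0.2]]'

```text
time_s: 24.93
tool_pos: [0.6353, 0.0146, 0.3953]
eef_rot: [0.039, 0.999, 0.0, 0.001]
contact_force: [1.1, 0.3, -1.0]
finger_gap: 0.0512
gripper_force: 0.0
```

```bash
cat > chk.py <<'E'
from h import *
a=np.radians(-4.7);c,s=np.cos(np.radians(25)),np.sin(np.radians(25))
for n in('wrist','side'):
    w=snap(n,'end_'+n); W=cloud(w)
    L=W-np.array([.464,.0275,.045]); X=L[...,0]*np.cos(a)+L[...,1]*np.sin(a); Y=-L[...,0]*np.sin(a)+L[...,1]*np.cos(a);S=X*c+L[...,2]*s; N=-X*s+L[...,2]*c
    m=(abs(Y)<.03)&(N>.0225)&(N<.036)&(S<.29)&(S>.02); P=np.c_[S[m],Y[m]].astype(np.float32)
    print(n,'carton on lane',m.sum(),cv2.minAreaRect(P) if m.sum()>5 else '',np.median(N[m]) if m.sum() else '')
    m=(W[...,2]>.007)&(W[...,2]<.045)&(W[...,0]>.378)&(W[...,0]<.482)&(W[...,1]>-.008)&(W[...,1]<.117);P=W[m]; print('tray',m.sum(),np.round(P.min(0),3) if len(P) else '',np.round(P.max(0),3) if len(P) else '')
print(monitor.get_obs()['time_s'])
E
python3 chk.py
```

```text
wrist carton on lane 1825 ((0.090528205037117, 0.0025597698986530304), (0.03070351667702198, 0.0822904035449028), 89.6805191040039) 0.029278990991951033
tray 919 [ 0.394 -0.003  0.007] [0.467 0.114 0.033]
side carton on lane 340 ((0.08762483298778534, 0.005091610364615917), (0.03471168875694275, 0.0814281776547432), 88.56250762939453) 0.028515622254734394
tray 389 [ 0.378 -0.007  0.007] [0.482 0.116 0.033]
25.0333
```

```bash
python3 chk.py; python3 -c "
from plant import job; print(job.close_job())"
```

```text
wrist carton on lane 1849 ((0.08711064606904984, 0.00203008484095335), (0.03103840909898281, 0.0815601646900177), 89.70538330078125) 0.02930636100692218
tray 917 [ 0.392 -0.     0.007] [0.479 0.114 0.032]
side carton on lane 336 ((0.08734916895627975, 0.005644534714519978), (0.034554146230220795, 0.08242744952440262), 89.2487564086914) 0.028589482175236106
tray 361 [ 0.378 -0.007  0.007] [0.482 0.117 0.035]
25.1333
the job is handed in; nothing more can be done
None
```

The job is handed in at about 25 s: the clip is in the catch tray, the wedge lies flat on the worktop and the carton rests at the end stop; I moved nothing else, but did not re-measure the bystanders at the end.

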